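# Re-clamp the graphite bead mould with its cavity up

## Robot

A 6-joint arm with a two-finger parallel gripper is mounted at the origin on the work surface. World frame = base frame: x ahead of the robot, y to its left, z up, the work surface at z = 0. Lengths are in m, angles in rad, forces in N, time in s.
With the tool pointing down it reaches from about 0.325 to 1 m from the base axis. Payload 5.1 kg.
Tool frame: the origin (TCP) lies on the centre line of the jaws, within the pads' length; the fingertips stand 8 mm ahead of it and the grasp point (between the pads) lies 11 mm behind it; z points along the fingers, y is the line along which they close (so a half turn about z gives the same grasp; the last joint's range is limited). The gripper opens to 85 mm and grips with 20 to 120 N. Pads are 22 mm wide; open, the fingers measure 114 mm over their backs; the gripper's body (76 mm by 85 mm) begins 54 mm behind the grasp point. The pads swing forward as they close: fully open they stand 13 mm farther back than shut.
Start: joints at [1.217, 0.124, 1.65, -0, 1.367, -0.083], TCP at [0.174, 0.626, 0.239] pointing down, gripper open.
Joint ranges: [-2.61, 2.61], [-1.02, 2.33], [0.03, 2.71], [-1.35, 4.49], [0.32, 2.68], [-2.91, 2.91]. Speed limits (rad/s): [2.57, 2.57, 3.14, 3.14, 3.14, 3.14].

## Interface

Orientations are given as a unit quaternion [w, x, y, z].
In Python, from bench import env, imaging gives the robot as it stands.
- The arm moves only by the tool servo_tool, never from a script. Its argument "series" is a list of rows, each a list of 7 numbers: the opening, from 0 (shut) to 1 (fully open), then the shift along the world's x, y, z in m, then the turn, a rotation vector about the world's x, y, z in degrees. In form: [[gripper, x, y, z, rx, ry, rz], ...]. A call has 1 to 20 rows; each row is the pose to reach, as a shift and turn from the pose commanded when the call began; what a row does not reach only later rows make up. A row lasts 1/8 s, in which the tool goes at most 62.5 mm and 10.7 degrees, less where a joint would pass 70% of its speed; a pose out of reach is approached as far as the arm can. A call with a gripper value outside its range is refused whole. The fingers move at their own pace and stop on an object; "grip_force" is the grip in N (left out, the last holds). Time passes only in rows, so rows that repeat a pose let the fingers close. It gives the time, the measured TCP pose, the force, the opening and the grip force at its end, in the units of the state.
- env.state(): the state, without advancing time (a new reading comes with each control period).
- imaging.get_image(name): name is "scene" or "top" or "wrist"; returns a dict with "color" (480x640x3 uint8, red, green, blue), "fx", "fy", "cx", "cy" (pixels), "cam_to_world" (4x4, takes a point from camera to world coordinates). Camera axes: x right, y up, looking along -z (the intrinsics and any distortion apply to the point x, -y, -z); pixel columns grow to the right and rows downward; lengths in m; the calibration is good to about 2 mm. A picture is of the moment at which its call begins. There is no depth.
- env.hand_in(): hands the job in; it is judged then, once.
The state is a dict: "time_s": time; "joints": joint angles; "joint_vel": joint speeds; "joint_torque": joint torques, N m; "position": TCP position; "tool_rot": TCP orientation; "wrist_force": force on the tool from outside, world axes, zero at the start; "ft_torque": the same for the moment, N m; "opening": finger opening in m; "grip_force": force on a finger pad.
Only numpy, scipy, OpenCV 4.12 (cv2) and the standard library are available. Lean on these libraries where they do the work, as an engineer would, in place of code of your own. Each camera call takes 0.05 s, during which the arm holds its last target. There are 200 camera calls.

## Task

The graphite bead mould stands in the slide-jaw holder with its three grooves up; the next bead needs the face with the round cavity, which now looks at the sliding jaw. Slide the jaw back, lift the mould right out, turn it a quarter turn so that the cavity faces straight up, set it down (do not drop it: graphite chips) flat on the holder's bed, centred along the jaws and square to them, then slide the jaw home so that it grips the mould firmly against the fixed jaw, and let go. Leave the other things on the bench where they lie.

Things in the scene. Friction and masses are not known exactly. Their poses are not given: they have to be found in the camera images.
- holder: Steel slide-jaw holder, bolted down. Origin on the table under the middle of the spot where the mould first stands; z up, x along the jaws, y the sliding direction (from fixed to sliding jaw). Foot plate x -45..45, y -60..190, 14 mm high with bolts. Fixed jaw x -19..19, y -40..-22 (gripping face at y = -22), top 67 above the table
- seat (a point): Point on top of the holder's bed, 45 above the table, straight above the holder's origin; same axes. The bed is 38 wide (x -19..19), y -40..186. Bed and jaws are narrower than the mould is long, so its ends stick out about 9 mm on each side
- jaw (a joint): Sliding jaw, in m; grows as it opens (along the holder's +y); -0.016 to 0.042. Gap between the jaws = 0.0445 + value. A light spring draws it shut with about 3 N, but 5 N of friction lets it stay where it is left open (opening takes 8 to 9 N). Pushed up hard against the mould (10 to 20 N) it keeps gripping with about 3 N. 38 wide, 16 thick, top 67 above the table
- post_grip (a point): Grasp point on the square steel post on the sliding jaw's carriage: 16 (holder's x) by 14 (holder's y), top 88 above the table, 30 above the carriage (top at 57.5, 38 wide). This point is on its axis, 12 below its top, 62.5 from the jaw's gripping face; same axes as the holder
- mould_mid (a point): Centre of the mould, a loose dark grey graphite block of about 0.18 kg. Its own x is its length, 56 mm, lying along the jaws, with flat ends to grip; its own y is 44 mm, its own z is 36 mm. At the start its z is up (the face with three open grooves) and its +y face, with one round cavity of 26 mm, looks at the sliding jaw; the other two long faces are plain
- cavity (a point): Centre of the cavity's face on the mould, 22 mm from the mould's centre along the mould's +y; same axes as the mould. This face must look straight up at the end
- paddle: Bystander: graphite paddle with wooden handle, lying, 212 long along its x, 45 wide, 14 high; origin underneath, near where handle and plate meet
- tweezers: Bystander: steel tweezers lying, 147 long along x, 8 high; origin underneath, near the middle
- press: Bystander: small brass bead press, 50 x 34 x 20 high; origin underneath
- jar: Bystander: amber jar, 68 across, 85 high; origin underneath
- jar2: Bystander: green jar, 56 across, 70 high; origin underneath
- brick: Bystander: fire brick 114 x 75 x 45 high; origin underneath
Things that resemble listed ones, but are neither listed nor needed, are in the scene too. There is more than one size of the part that bears mould_mid; the job needs the smallest.

How it is judged:
By the outcome, as a careful person would: the job done as asked, in the order asked, and still so for the second after the job is handed in, with the robot touching nothing.
It also fails if it takes over 64 s, if anything falls off the work surface, if the arm or the gripper's body presses on something with over 40 N, if the wrist force passes 120 N, or if a joint passes its speed limit or range.

## Working session

There is one attempt and no reset: what is moved stays moved. The work goes in short steps, Python scripts to look and compute and a tool call to move; the robot and the scene stay as the last step left them, time stands still between calls to the robot, and variables do not carry over. Pictures are saved under pics/ and viewed, at most 10 in all, crops included, and the job is handed in when it is done.

Besides the shell and the picture viewer there is one more tool, called after ">>>" as name(argument=value, ...) on one line, values as JSON. servo_tool: Moves the arm, as the interface text tells. Its arguments: {"type":"object","properties":{"series":{"type":"array","items":{"type":"array","items":{"type":"number"}}},"grip_force":{"type":"number"}},"required":["series"]}

```bash
ls; mkdir -p pics; python3 - <<'E'
from bench import env, imaging
import cv2,numpy as np
for n in ["scene","top"]:
    d=imaging.get_image(n); cv2.imwrite(f"pics/{n}0.png",d["color"][:,:,::-1])
    print(n,d["fx"],d["fy"],d["cx"],d["cy"],[k for k in d],np.round(d["cam_to_world"],3).tolist())
print(env.state())
E
```

```text
pics
scene 481.56354675917197 481.56354675917197 317.11768579172895 240.1461107202478 ['color', 'fx', 'fy', 'cx', 'cy', 'cam_to_world'] [[-0.745, -0.46, 0.482, 1.03], [0.666, -0.499, 0.554, 0.6], [-0.014, 0.735, 0.678, 0.79], [0.0, 0.0, 0.0, 1.0]]
top 562.0168824982981 562.0168824982981 312.2888110430411 247.38562004555115 ['color', 'fx', 'fy', 'cx', 'cy', 'cam_to_world'] [[0.047, 0.978, -0.205, 0.272], [-0.999, 0.046, -0.008, 0.013], [0.002, 0.205, 0.979, 1.386], [0.0, 0.0, 0.0, 1.0]]
{'time_s': 0.1, 'joints': array([ 1.21740456e+00,  1.24435385e-01,  1.65153564e+00,  2.46779524e-05,
        1.36753895e+00, -8.25979625e-02]), 'joint_vel': array([ 0.00018574, -0.0039111 , -0.00255866, -0.00251196,  0.00074273,
        0.0006393 ]), 'joint_torque': array([ 4.75409488e-04, -4.24935758e+01, -3.66652036e+01, -3.87744024e-06,
        3.96658419e-03,  9.99952505e-06]), 'position': array([0.17370376, 0.62579416, 0.23817992]), 'tool_rot': array([-2.19128972e-04,  1.34986011e-01,  9.90847041e-01, -9.33361366e-04]), 'wrist_force': array([ 0.25537369, -0.26475611, -0.04267453]), 'ft_torque': array([ 0.02885606, -0.06055421, -0.00907126]), 'grip_force': 0.0, 'opening': 0.08506131449218754}
```

View pics/scene0.png

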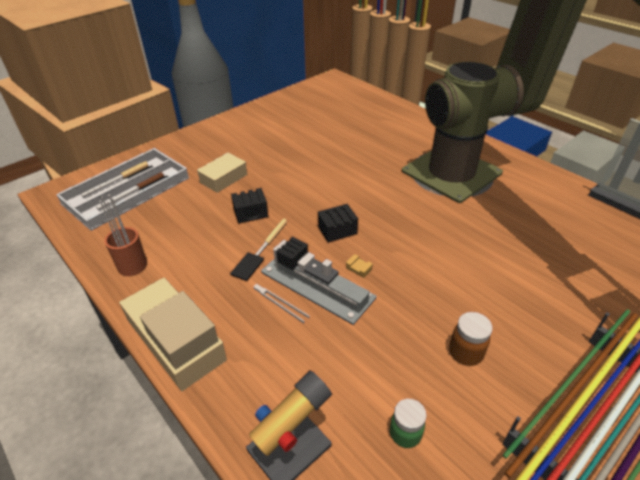

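View pics/top0.png

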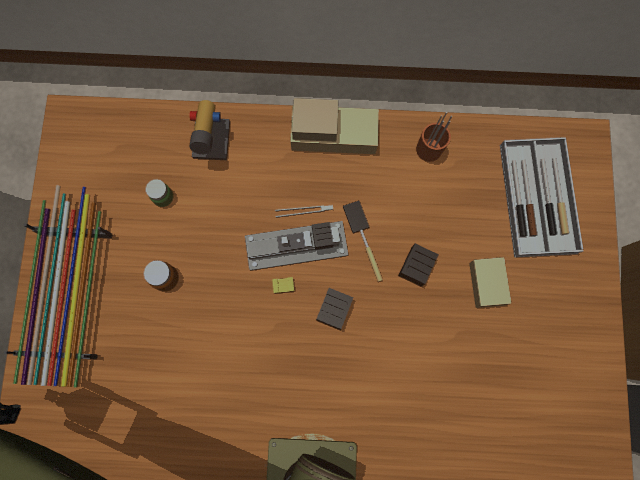

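The scene shows the holder around top px (297,246), with a mould at its right end (323,236). Two loose moulds lie at (418,265) and (335,309). The moulds in the running are those three; the one in the holder fits the description, and I'll compare sizes to confirm.

```bash
cat > h.py <<'E'
import numpy as np, cv2
from bench import env, imaging
def ray(d,u,v):
    T=np.array(d["cam_to_world"]); c=np.array([(u-d["cx"])/d["fx"],-(v-d["cy"])/d["fy"],-1.])
    return T[:3,3],T[:3,:3]@c
def onz(d,u,v,z):
    o,r=ray(d,u,v); return (o+r*(z-o[2])/r[2])
def proj(d,p):
    T=np.array(d["cam_to_world"]); c=T[:3,:3].T@(np.array(p)-T[:3,3])
    return d["cx"]+d["fx"]*c[0]/-c[2], d["cy"]-d["fy"]*c[1]/-c[2]
def shot(n): return imaging.get_image(n)
def crop(d,f,u0,v0,w,h,s):
    im=d["color"][v0:v0+h,u0:u0+w,::-1]; cv2.imwrite(f,cv2.resize(im,None,fx=s,fy=s,interpolation=cv2.INTER_CUBIC))
E
python3 - <<'E'
from h import *
d=shot("top"); crop(d,"pics/c1.png",240,195,200,140,4)
hsv=cv2.cvtColor(d["color"],cv2.COLOR_RGB2HSV)
m=(hsv[:,:,1]<90).astype(np.uint8); m[:215]=0;m[275:]=0;m[:,:240]=0;m[:,352:]=0
c=max(cv2.findContours(m,0,2)[0],key=cv2.contourArea)
r=cv2.minAreaRect(c); b=cv2.boxPoints(r); print(r)
P=np.array([onz(d,u,v,.014) for u,v in b]); print(P.round(4), np.linalg.norm(np.diff(P,axis=0),axis=1))
m2=(hsv[:,:,2]<75).astype(np.uint8)
for (u,v) in [(418,265),(335,309),(323,236)]:
    s=np.zeros_like(m2); s[v-26:v+26,u-26:u+26]=m2[v-26:v+26,u-26:u+26]
    c=max(cv2.findContours(s,0,2)[0],key=cv2.contourArea); b=cv2.boxPoints(cv2.minAreaRect(c))
    P=np.array([onz(d,x,y,.04) for x,y in b]); print((u,v),P.mean(0).round(3),np.linalg.norm(np.diff(P,axis=0),axis=1).round(4))
E
```

```text
((295.78900146484375, 244.8786163330078), (35.733436584472656, 99.97760009765625), 81.25383758544922)
[[ 0.583   0.1965  0.014 ]
 [ 0.634  -0.0495  0.014 ]
 [ 0.544  -0.0662  0.014 ]
 [ 0.4942  0.1767  0.014 ]] [0.25119837 0.0915741  0.24791507]
(418, 265) [ 0.522 -0.236  0.04 ] [0.0913 0.067  0.0909]
(335, 309) [ 0.369 -0.023  0.04 ] [0.0048 0.0617 0.0048]
(323, 236) [0.581 0.012 0.04 ] [0.1104 0.0649 0.1094]
```

View pics/c1.png

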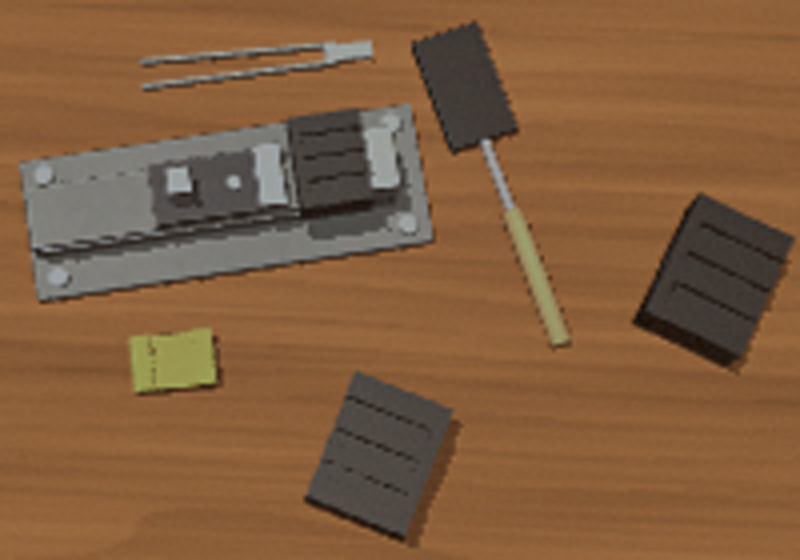

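The crop shows three moulds: holder at crop (327,160), loose at (712,280) and (380,455). The one in the holder is visibly the smallest, it sits between the jaws and it has three grooves up, so it is the one. The foot plate measures 0.249 x 0.0916, which matches 250 x 90. Next I'll move above the holder for a close look.

>>> servo_tool(series=[[1,0.394,-0.581,0.03,0,0,-62.9],[1,0.394,-0.581,0.03,0,0,-62.9],[1,0.394,-0.581,0.03,0,0,-62.9],[1,0.394,-0.581,0.03,0,0,-62.9],[1,0.394,-0.581,0.03,0,0,-62.9],[1,0.394,-0.581,0.03,0,0,-62.9],[1,0.394,-0.581,0.03,0,0,-62.9],[1,0.394,-0.581,0.03,0,0,-62.9],[1,0.394,-0.581,0.03,0,0,-62.9],[1,0.394,-0.581,0.03,0,0,-62.9],[1,0.394,-0.581,0.03,0,0,-62.9],[1,0.394,-0.581,0.03,0,0,-62.9],[1,0.394,-0.581,0.03,0,0,-62.9],[1,0.394,-0.581,0.03,0,0,-62.9],[1,0.394,-0.581,0.03,0,0,-62.9]])

```text
time_s: 2.02
position: [0.5672, 0.0467, 0.2693]
tool_rot: [-0.0, 0.631, 0.776, 0.0]
wrist_force: [-0.6, 0.4, -0.0]
opening: 0.0856
grip_force: 0.0
```

```bash
python3 - <<'E'
from h import *
d=shot("wrist"); cv2.imwrite("pics/w1.png",d["color"][:,:,::-1]); print(np.round(d["cam_to_world"],3).tolist(),d["fx"])
s=env.state(); print(s["time_s"],s["position"],s["tool_rot"],s["joints"].round(3))
E
```

```text
[[0.979, -0.192, -0.066, 0.55], [0.203, 0.928, 0.312, 0.127], [0.001, -0.319, 0.948, 0.404], [0.0, 0.0, 0.0, 1.0]] 351.73164770302685
2.075 [0.56732626 0.04659949 0.26937884] [-2.75413411e-05  6.31357073e-01  7.75492256e-01  8.01576683e-05] [-0.012 -0.071  1.799  0.     1.414 -0.217]
```

View pics/w1.png

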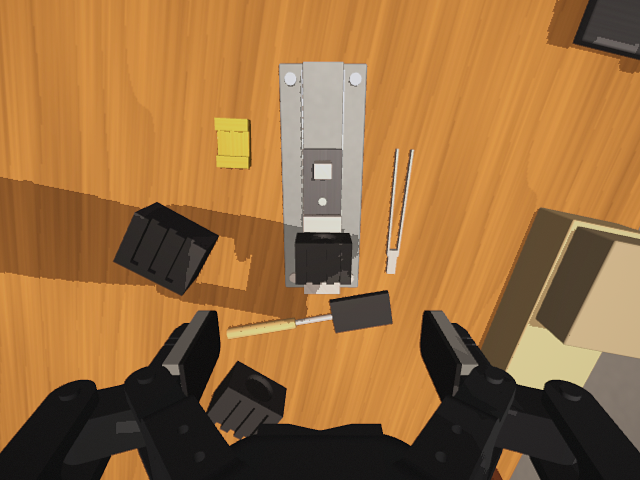

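The wrist view shows the holder axis nearly vertical at column 323, the post top at (322,171), the jaw top at (322,224), and the mould at (323,260) with its cavity crescent facing the jaw at (322,237). Next I'll measure those.

```bash
python3 - <<'E'
from h import *
d=shot("wrist"); g=cv2.cvtColor(d["color"],cv2.COLOR_RGB2GRAY); hsv=cv2.cvtColor(d["color"],cv2.COLOR_RGB2HSV)
def blob(name,mask,u0,u1,v0,v1,z):
    s=np.zeros_like(g); s[v0:v1,u0:u1]=mask[v0:v1,u0:u1]
    c=max(cv2.findContours(s.astype(np.uint8),0,2)[0],key=cv2.contourArea)
    b=cv2.boxPoints(cv2.minAreaRect(c)); P=np.array([onz(d,x,y,z) for x,y in b])
    e=np.diff(P,axis=0)[:2]; a=np.degrees(np.arctan2(e[:,1],e[:,0]))
    print(name,b.mean(0).round(1),P.mean(0).round(4),np.linalg.norm(e,axis=1).round(4),a.round(1)); return P
blob("post",g>190,305,340,155,190,.088)
blob("jaw",g>170,295,350,210,236,.067)
blob("mould",g<75,285,360,228,286,.078)
blob("foot",(hsv[:,:,1]<60),270,375,55,230,.014)
for v in (80,110,140,200,220):  # foot plate side edges and bed edges
    row=hsv[v,260:390,1]<60; i=np.where(row)[0]; 
    L=onz(d,260+i[0]-.5,v,.014);R=onz(d,260+i[-1]+.5,v,.014); print(v,260+i[0],260+i[-1],((L+R)/2).round(4),np.linalg.norm(L-R).round(4))
t=shot("top"); G=cv2.cvtColor(t["color"],cv2.COLOR_RGB2GRAY)
s=np.zeros_like(G); s[235:245,278:290]=G[235:245,278:290]>170
m=cv2.moments(s,True); u,v=m["m10"]/m["m00"],m["m01"]/m["m00"]; print("top post",u,v,onz(t,u,v,.088))
E
```

```text
post [322. 171.] [0.5609 0.0884 0.088 ] [0.0141 0.0123] [ 11.7 -77.7]
jaw [321.5 224. ] [0.5718 0.0349 0.067 ] [0.0365 0.0144] [ 11.7 -77.2]
mould [323. 258.] [0.5799 0.0034 0.078 ] [0.0542 0.0553] [ 11.7 -76.6]
foot [322.5 145.5] [0.5597 0.0998 0.014 ] [0.0867 0.1736] [ 11.7 -75.9]
80 279 365 [0.5447 0.1685 0.014 ] 0.088
110 280 364 [0.5505 0.1407 0.014 ] 0.0882
140 281 363 [0.5567 0.1114 0.014 ] 0.0884
200 283 360 [0.5694 0.0479 0.014 ] 0.0876
220 284 359 [0.5742 0.0252 0.014 ] 0.087Traceback (most recent call last):
  File "<stdin>", line 18, in <module>
ZeroDivisionError: float division by zero
```

Origin estimates from the post (.5780,.0056) and the jaw (.5779,.0055) agree, with yaw 11.65°. Next I'll go to the post.

>>> servo_tool(series=[[1,-0.0064,0.0418,-0.02,0,0,0],[1,-0.0064,0.0418,-0.07,0,0,0],[1,-0.0064,0.0418,-0.12,0,0,0],[1,-0.0064,0.0418,-0.165,0,0,0],[1,-0.0064,0.0418,-0.19,0,0,0],[1,-0.0064,0.0418,-0.196,0,0,0],[1,-0.0064,0.0418,-0.196,0,0,0],[0,-0.0064,0.0418,-0.196,0,0,0],[0,-0.0064,0.0418,-0.196,0,0,0],[0,-0.0064,0.0418,-0.196,0,0,0],[0,-0.0064,0.0418,-0.196,0,0,0],[0,-0.0064,0.0418,-0.196,0,0,0],[0,-0.0064,0.0418,-0.196,0,0,0],[0,-0.0064,0.0418,-0.196,0,0,0]], grip_force=50)

```text
time_s: 3.92
position: [0.5615, 0.0871, 0.0739]
tool_rot: [-0.0, 0.632, 0.775, -0.0]
wrist_force: [-3.1, -0.9, 5.9]
opening: 0.0149
grip_force: 49.6
```

>>> servo_tool(series=[[0,-0.001,0.0049,0,0,0,0],[0,-0.002,0.0098,0,0,0,0],[0,-0.003,0.0147,0,0,0,0],[0,-0.004,0.0196,0,0,0,0],[0,-0.005,0.0245,0,0,0,0],[0,-0.006,0.0294,0,0,0,0],[0,-0.007,0.0343,0,0,0,0],[0,-0.0079,0.0382,0,0,0,0],[0,-0.0079,0.0382,0,0,0,0],[0,-0.0079,0.0382,0,0,0,0]])

```text
time_s: 5.18
position: [0.5544, 0.122, 0.0739]
tool_rot: [0.003, 0.632, 0.775, -0.002]
wrist_force: [-0.0, -13.6, 4.1]
opening: 0.0148
grip_force: 49.5
```

>>> servo_tool(series=[[0,0.0007,-0.003,0,0,0,0],[1,0.0007,-0.003,0,0,0,0],[1,0.0007,-0.003,0,0,0,0],[1,0.0007,-0.003,0,0,0,0],[1,0.0007,-0.003,0,0,0,0],[1,0.0007,-0.003,0.06,0,0,0],[1,0.0007,-0.003,0.12,0,0,0],[1,0.0197,-0.079,0.18,0,0,0],[1,0.0197,-0.079,0.196,0,0,0],[1,0.0197,-0.079,0.196,0,0,0],[1,0.0197,-0.079,0.196,0,0,0]])

```text
time_s: 6.55
position: [0.5729, 0.0465, 0.2684]
tool_rot: [-0.001, 0.632, 0.775, -0.0]
wrist_force: [0.6, -0.0, -1.2]
opening: 0.0856
grip_force: 0.0
```

```bash
python3 - <<'E'
from h import *
d=shot("wrist"); crop(d,"pics/w2.png",240,60,170,150,4)
s=env.state(); print(s["time_s"],s["position"],s["tool_rot"],s["wrist_force"])
O=np.array([.578,.0055,0]);t=np.radians(11.65);X=np.array([np.cos(t),np.sin(t),0]);Y=np.array([-np.sin(t),np.cos(t),0])
for n,x,y,z in [("mouldtop corners",-28,-22,81),("",28,-22,81),("",28,22,81),("",-28,22,81),("fixed jaw back",0,-40,67),("post0",0,84.5,88),("foot end",-45,-60,14),("foot end",45,-60,14)]:
    u=np.array(proj(d,O+X*x/1e3+Y*y/1e3+[0,0,z/1e3])); print(n,u.round(1),((u-[240,60])*4).round())
E
```

```text
6.6 [0.57244753 0.04681517 0.26754886] [-1.14356609e-03  6.31928745e-01  7.75025265e-01 -7.70252440e-04] [-0.24320914  0.14284282 -0.21999875]
mouldtop corners [288.4 277.4] [194. 869.]
 [344.6 277.3] [418. 869.]
 [345.6 235.3] [422. 701.]
 [287.1 235.3] [188. 701.]
fixed jaw back [316.7 287.5] [307. 910.]
post0 [316.  170.1] [304. 440.]
foot end [280.  283.3] [160. 893.]
foot end [354.2 283.2] [457. 893.]
```

View pics/w2.png

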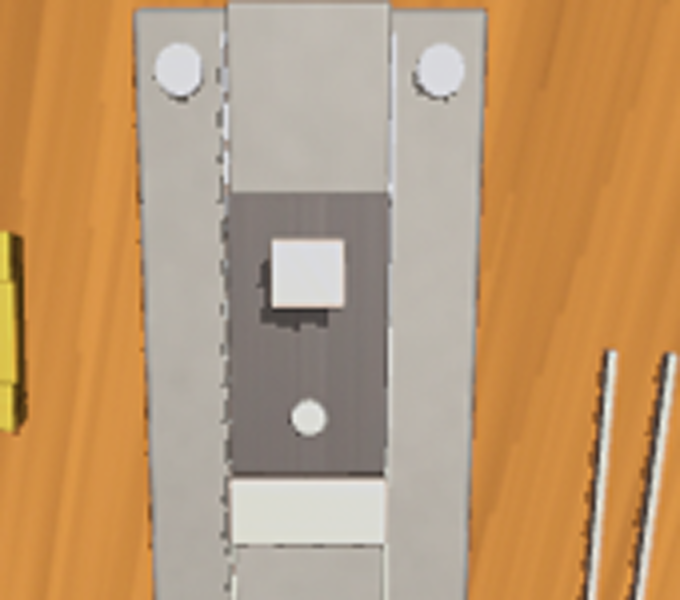

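The jaw is open: post top now at wrist px (317,128), jaw top at (317,188). The crop missed the mould, so I'll measure that numerically.

```bash
python3 - <<'E'
from h import *
d=shot("wrist"); g=cv2.cvtColor(d["color"],cv2.COLOR_RGB2GRAY)
O=np.array([.578,.0055,0]);t=np.radians(11.65);X=np.array([np.cos(t),np.sin(t),0]);Y=np.array([-np.sin(t),np.cos(t),0])
def H(u,v,z): p=onz(d,u,v,z)-O; return np.round([1e3*p@X,1e3*p@Y],1)
print("post",H(317-.2,128.3,.088),"jaw",H(317,188,.067))
for v in (245,255,265,272): 
    i=np.where(g[v,270:370]<85)[0]+270; print(v,i[0],i[-1],H(i[0]-.5,v,.081),H(i[-1]+.5,v,.081))
for u in (300,317,335): print(u,g[200:300:2,u].tolist())
E
```

```text
post [  0.2 120. ] jaw [ 0.  65.6]
245 290 347 [-26.5  12.9] [29.4 12.9]
255 290 347 [-26.8   2.6] [29.7  2.6]
265 290 346 [-27.1  -7.9] [28.9 -7.9]
272 290 346 [-27.3 -15.4] [ 29.1 -15.4]
300 [177, 172, 172, 174, 171, 168, 167, 171, 166, 158, 158, 162, 173, 184, 164, 123, 71, 21, 23, 24, 22, 27, 45, 47, 47, 46, 46, 46, 46, 46, 47, 46, 45, 44, 44, 44, 44, 45, 44, 43, 43, 42, 80, 151, 146, 145, 146, 99, 100, 97]
317 [177, 178, 178, 177, 176, 176, 175, 175, 176, 176, 175, 175, 174, 173, 173, 176, 99, 63, 70, 32, 25, 24, 47, 44, 44, 45, 44, 46, 46, 46, 44, 45, 45, 45, 44, 44, 44, 44, 44, 43, 41, 97, 149, 151, 152, 147, 147, 151, 153, 152]
335 [175, 174, 173, 172, 171, 181, 177, 176, 170, 166, 162, 158, 159, 170, 166, 166, 118, 26, 27, 27, 27, 33, 44, 45, 46, 45, 47, 45, 44, 38, 39, 37, 38, 39, 38, 43, 37, 39, 45, 40, 41, 82, 163, 181, 174, 172, 165, 140, 141, 43]
```

```bash
python3 - <<'E'
from h import *
O=np.array([.578,.0055,0]);t=np.radians(11.65);X=np.array([np.cos(t),np.sin(t),0]);Y=np.array([-np.sin(t),np.cos(t),0])
def edges(d,x,y0,y1,z,ch):
    ys=np.arange(y0,y1,.25); im=d["color"].astype(np.float32)
    uv=np.array([proj(d,O+X*x/1e3+Y*y/1e3+[0,0,z]) for y in ys],np.float32)
    p=cv2.remap(cv2.GaussianBlur(im,(0,0),.7),uv[:,0].reshape(1,-1),uv[:,1].reshape(1,-1),1)[0]
    g=p[:,0]-p[:,2] if ch=="sat" else p.sum(1)/3
    e=np.abs(np.gradient(g)); pk=[(float(ys[i]),round(float(e[i]),1)) for i in range(1,len(e)-1) if e[i]>=e[i-1] and e[i]>e[i+1] and e[i]>.25*e.max()]
    return pk
for n in ("wrist","top","scene"):
    d=shot(n)
    for x in (-36,36): print(n,"foot",x,"ends -60:",edges(d,x,-80,-45,.014,"sat"),"190:",edges(d,x,170,205,.014,"sat"))
    for x in(-10,5): print(n,"mould top/jaw",x,edges(d,x,-60,35,.081,"g"))
    print(n,"post y",edges(d,0,105,140,.088,"g"))
E
```

```text
wrist foot -36 ends -60: [(-66.0, 1.9), (-64.75, 7.5), (-62.75, 5.5)] 190: [(182.5, 16.2), (183.5, 5.3)]
wrist foot 36 ends -60: [(-76.5, 10.4), (-75.5, 10.7), (-74.75, 10.7), (-64.75, 13.4), (-64.0, 12.3), (-62.75, 6.3)] 190: [(181.75, 15.3)]
wrist mould top/jaw -10 [(-40.0, 4.1), (-39.25, 4.1), (-38.5, 4.3), (-28.75, 4.2), (-27.75, 7.0), (-26.75, 7.9), (-26.25, 8.0), (25.75, 15.8), (26.75, 10.8), (28.0, 6.1)]
wrist mould top/jaw 5 [(-40.0, 6.3), (-39.5, 6.7), (-30.0, 6.8), (-28.5, 13.6), (-27.25, 11.0), (25.75, 20.7), (27.0, 8.1)]
wrist post y [(109.5, 5.7), (110.25, 5.6), (112.75, 21.3), (113.75, 13.2), (126.5, 15.5), (136.0, 11.7)]
top foot -36 ends -60: [(-66.5, 1.1), (-65.25, 3.2), (-63.75, 3.2), (-62.25, 1.7), (-60.75, 1.4)] 190: [(184.0, 4.4), (185.25, 4.5), (186.25, 3.4), (187.5, 3.3)]
top foot 36 ends -60: [(-79.0, 3.6), (-77.75, 3.3), (-77.25, 3.7), (-65.75, 2.3), (-64.75, 4.4), (-64.0, 5.1), (-62.0, 2.1)] 190: [(181.5, 1.9), (184.0, 4.0), (184.5, 4.6), (186.0, 4.2), (187.5, 2.3)]
top mould top/jaw -10 [(-59.5, 0.8), (-58.75, 0.8), (-58.0, 2.4), (-57.0, 2.5), (-56.25, 2.5)
[... 2236 characters left out ...]
5), (-26.75, 1.5), (-26.0, 1.5), (-25.25, 1.4), (-24.25, 1.3), (-22.0, 0.6), (21.25, 0.5), (24.0, 1.3), (25.25, 1.3), (28.75, 1.7), (31.5, 1.4), (34.0, 0.8)]
scene mould top/jaw 5 [(-58.75, 2.8), (-57.75, 2.3), (-56.5, 2.0), (-54.0, 0.8), (-49.75, 0.9), (-49.25, 0.9), (-48.75, 0.9), (-40.5, 0.8), (-39.75, 0.9), (-38.0, 1.4), (-37.5, 1.4), (-36.25, 1.1), (-30.0, 1.6), (-28.0, 2.1), (-27.0, 2.3), (-25.5, 2.2), (-24.5, 2.2), (-23.5, 2.0), (-21.5, 1.1)]
scene post y [(108.5, 0.9), (109.75, 1.4), (110.5, 1.8), (111.25, 2.5), (112.75, 2.5), (113.5, 2.6), (114.25, 2.2), (115.25, 1.9), (116.5, 1.3), (117.25, 1.2), (118.0, 1.0), (123.75, 2.0), (124.25, 2.4), (126.0, 3.4), (126.75, 3.5), (127.5, 3.2)]
```

Foot ends, the mould's back edge and the top view all agree on a −5 mm correction along y, so the origin is ≈ (.5790,.0006) and the jaw is open about 40 mm. For the turn, I'll grip the mould's ends with the tool tilted −35° and finish at +55°.

>>> servo_tool(series=[[1,-0.005,0.0143,-0.02,-10,-2.06,0],[1,-0.005,0.0143,-0.04,-20,-4.12,0],[1,-0.005,0.0143,-0.06,-29,-5.98,0],[1,-0.005,0.0143,-0.08,-34.28,-7.07,0],[1,-0.005,0.0143,-0.1,-34.28,-7.07,0],[1,-0.005,0.0143,-0.117,-34.28,-7.07,0],[1,-0.005,0.0143,-0.117,-34.28,-7.07,0],[1,-0.005,0.0143,-0.117,-34.28,-7.07,0],[1,-0.005,0.0143,-0.117,-34.28,-7.07,0]])

```text
time_s: 7.92
position: [0.5691, 0.0604, 0.1538]
tool_rot: [0.234, 0.603, 0.739, -0.189]
wrist_force: [0.2, 0.6, 0.2]
opening: 0.0852
grip_force: 0.0
```

```bash
python3 - <<'E'
from h import *
d=shot("wrist"); cv2.imwrite("pics/w3.png",d["color"][:,:,::-1])
s=env.state(); print(s["time_s"],s["position"],s["joints"].round(2))
O=np.array([.579,.0006,0]);t=np.radians(11.65);X=np.array([np.cos(t),np.sin(t),0]);Y=np.array([-np.sin(t),np.cos(t),0])
for x,y in [(-28,-22),(28,-22),(28,22),(-28,22)]: print(np.round(proj(d,O+X*x/1e3+Y*y/1e3+[0,0,.081]),1))
from scipy.spatial.transform import Rotation as R
w,x,y,z=s["tool_rot"]; M=R.from_quat([x,y,z,w]).as_matrix(); p=s["position"]-O
print("holder tcp",1e3*p@X,1e3*p@Y,"tool y,z in holder",[(M[:,i]@X,M[:,i]@Y,M[2,i]) for i in(1,2)])
E
```

```text
7.975 [0.56900155 0.06044438 0.15361229] [ 0.28  0.09  1.93 -0.65  1.25  0.33]
[278.8 276.4]
[353.7 276.1]
[358.9 241. ]
[272.3 241.4]
holder tcp 2.2920639119917805 60.630558420372495 tool y,z in holder [(np.float64(0.9999945403260131), np.float64(-0.0015134921704555006), np.float64(0.0029374580194991284)), (np.float64(0.0015387356448824112), np.float64(-0.573405507674331), np.float64(-0.819270258255088))]
```

View pics/w3.png

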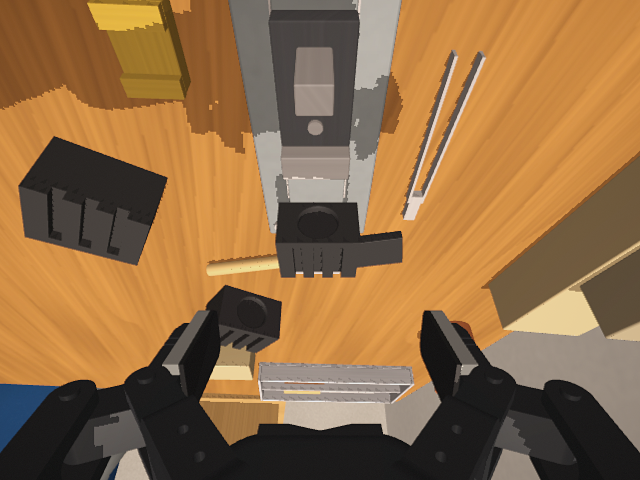

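The wrist view shows the mould centred between the fingers: top face cols 276–359, rows 235–277, cavity at (318,222), mid col 318 against finger mid 319. I'll descend along the tool axis and grip.

>>> servo_tool(series=[[1,0.0003,-0.0054,-0.0116,0,0,0],[1,0.0037,-0.02,-0.032,0,0,0],[1,0.0066,-0.035,-0.053,0,0,0],[1,0.009,-0.049,-0.074,0,0,0],[1,0.0115,-0.061,-0.092,0,0,0],[1,0.0128,-0.0668,-0.1012,0,0,0],[1,0.0128,-0.0668,-0.1012,0,0,0],[1,0.0128,-0.0668,-0.1012,0,0,0]])

```text
time_s: 8.98
position: [0.5818, -0.0059, 0.0519]
tool_rot: [0.234, 0.603, 0.739, -0.189]
wrist_force: [-0.7, -0.4, -0.4]
opening: 0.0852
grip_force: 0.0
```

>>> servo_tool(series=[[0.6,0,0,0,0,0,0],[0.5,0,0,0,0,0,0],[0.4,0,0,0,0,0,0],[0.4,0,0,0,0,0,0],[0.4,0,0,0,0,0,0],[0.4,0,0,0,0,0,0]], grip_force=35)

```text
time_s: 9.72
position: [0.5816, -0.0057, 0.052]
tool_rot: [0.234, 0.603, 0.739, -0.189]
wrist_force: [-2.6, 4.1, 6.0]
opening: 0.0557
grip_force: 38.1
```

```bash
python3 - <<'E'
from h import *
for n in("scene","wrist"):
    d=shot(n); cv2.imwrite(f"pics/{n}4.png",d["color"][:,:,::-1])
a=cv2.resize(cv2.imread("pics/scene4.png")[170:350,190:430],(800,600))
b=cv2.imread("pics/wrist4.png"); cv2.imwrite("pics/m4.png",np.hstack([cv2.resize(a,(400,300)),cv2.resize(b,(400,300))]))
E
```

```text
(no output)
```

View pics/m4.png

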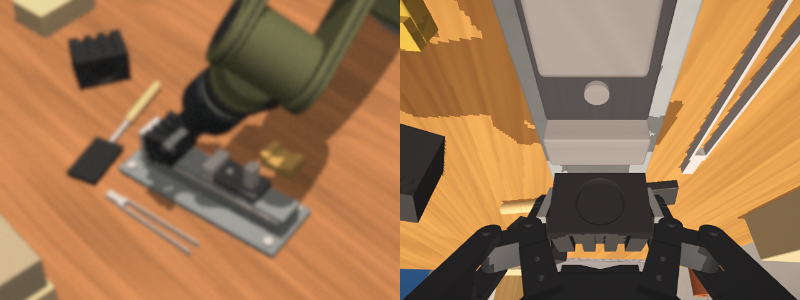

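Gripped: opening 55.7 mm, and the wrist view shows the mould square in the pads with the cavity at (600,200). Next I'll lift and turn +90° about the holder's x.

>>> servo_tool(series=[[0.4,-0.0002,0.001,0.008,0,0,0],[0.4,-0.0003,0.0015,0.02,0,0,0],[0.4,-0.0003,0.0015,0.05,0,0,0],[0.4,-0.0003,0.0015,0.09,0,0,0],[0.4,-0.0003,0.0015,0.13,0,0,0],[0.4,-0.0003,0.0015,0.15,0,0,0],[0.4,-0.0003,0.0015,0.15,0,0,0]])

```text
time_s: 10.7
position: [0.5815, -0.0046, 0.2028]
tool_rot: [0.234, 0.603, 0.739, -0.189]
wrist_force: [-0.3, 0.1, -2.3]
opening: 0.0555
grip_force: 37.6
```

>>> servo_tool(series=[[0.4,0,0,0,8.815,1.817,0],[0.4,0,0,0,17.63,3.634,0],[0.4,0,0,0,26.445,5.451,0],[0.4,0,0,0,35.26,7.268,0],[0.4,0,0,0,44.075,9.085,0],[0.4,0,0,0,52.89,10.9,0],[0.4,0,0,0,61.7,12.72,0],[0.4,0,0,0,70.52,14.54,0],[0.4,0,0,0,79.33,16.35,0],[0.4,0,0,0,88.15,18.17,0],[0.4,0,0,0,88.15,18.17,0],[0.4,0,0,0,88.15,18.17,0],[0.4,0,0,0,88.15,18.17,0]])

```text
time_s: 12.32
position: [0.581, -0.0041, 0.202]
tool_rot: [-0.357, 0.56, 0.688, 0.291]
wrist_force: [0.2, 1.2, -2.6]
opening: 0.0558
grip_force: 37.6
```

```bash
cat >> h.py <<'E'
from scipy.spatial.transform import Rotation as R
O=np.array([.579,.0006,0]);t=np.radians(11.65);X=np.array([np.cos(t),np.sin(t),0]);Y=np.array([-np.sin(t),np.cos(t),0])
def tcp():
    s=env.state(); w,x,y,z=s["tool_rot"]; M=R.from_quat([x,y,z,w]).as_matrix(); p=s["position"]-O
    print(round(s["time_s"],2),"holder tcp mm",np.round([1e3*p@X,1e3*p@Y,1e3*p[2]],1),"tool y",np.round([M[:,1]@X,M[:,1]@Y,M[2,1]],4),"tool z",np.round([M[:,2]@X,M[:,2]@Y,M[2,2]],4),
     "angle",np.degrees(np.arctan2(M[:,2]@Y,-M[2,2])).round(2),"F",s["wrist_force"].round(1),"j",s["joints"].round(2),s["opening"].round(4),s["grip_force"])
def H(d,u,v,z): p=onz(d,u,v,z)-O; return np.round([1e3*p@X,1e3*p@Y],1)
E
python3 - <<'E'
from h import *
tcp()
d=shot("wrist"); cv2.imwrite("pics/w5.png",d["color"][:,:,::-1]); d=shot("scene"); cv2.imwrite("pics/s5.png",d["color"][:,:,::-1])
cv2.imwrite("pics/m5.png",np.hstack([cv2.resize(cv2.imread("pics/s5.png")[90:330,180:500],(400,300)),cv2.resize(cv2.imread("pics/w5.png"),(400,300))]))
E
```

```text
Traceback (most recent call last):
  File "h.py", line 19, in tcp
    "angle",np.degrees(np.arctan2(M[:,2]@Y,-M[2,2])).round(2),"F",s["wrist_force"].round(1),"j",s["joints"].round(2),s["opening"].round(4),s["grip_force"])
                                                                                                                     ^^^^^^^^^^^^^^^^^^
AttributeError: 'float' object has no attribute 'round'
```

```bash
sed -i 's/s\["opening"\].round(4)/s["opening"]/' h.py
python3 - <<'E'
from h import *
tcp()
d=shot("wrist"); cv2.imwrite("pics/w5.png",d["color"][:,:,::-1]); d=shot("scene"); cv2.imwrite("pics/s5.png",d["color"][:,:,::-1])
cv2.imwrite("pics/m5.png",np.hstack([cv2.resize(cv2.imread("pics/s5.png")[90:330,180:500],(400,300)),cv2.resize(cv2.imread("pics/w5.png"),(400,300))]))
E
```

```text
12.32 holder tcp mm [  1.  -5. 202.] tool y [1.e+00 4.e-04 4.e-04] tool z [-1.000e-04  8.179e-01 -5.754e-01] angle 54.87 F [ 0.2  1.2 -2.6] j [-0.42  0.28  1.74  0.74  1.75 -0.73] 0.055781493393480264 37.58816393092275
```

View pics/m5.png

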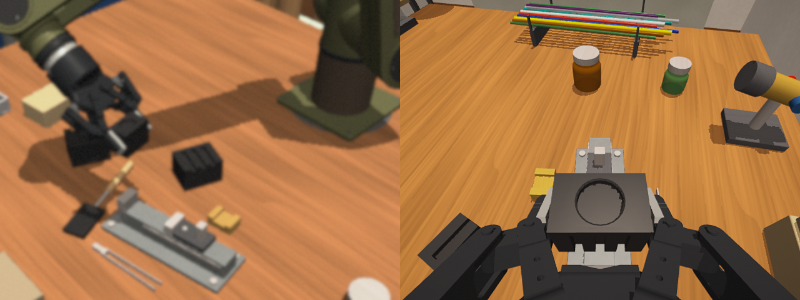

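The mould is turned with its cavity up (wrist px (600,203)), held square and 89.9° rotated. Next I'll lower it to just above the bed with 2 mm clearance from the fixed jaw.

>>> servo_tool(series=[[0.4,-0.0038,0.0135,-0.03,0.13,0.03,0],[0.4,-0.0038,0.0135,-0.06,0.13,0.03,0],[0.4,-0.0038,0.0135,-0.085,0.13,0.03,0],[0.4,-0.0038,0.0135,-0.105,0.13,0.03,0],[0.4,-0.0038,0.0135,-0.12,0.13,0.03,0],[0.4,-0.0038,0.0135,-0.13,0.13,0.03,0],[0.4,-0.0038,0.0135,-0.135,0.13,0.03,0],[0.4,-0.0038,0.0135,-0.136,0.13,0.03,0],[0.4,-0.0038,0.0135,-0.136,0.13,0.03,0],[0.4,-0.0038,0.0135,-0.136,0.13,0.03,0]])

```text
time_s: 13.68
position: [0.5773, 0.0087, 0.0657]
tool_rot: [-0.358, 0.56, 0.687, 0.292]
wrist_force: [-0.4, 1.2, -2.6]
opening: 0.056
grip_force: 37.6
```

```bash
python3 - <<'E'
from h import *
tcp()
d=shot("wrist"); cv2.imwrite("pics/w6.png",d["color"][:,:,::-1])
d2=shot("scene"); a=cv2.resize(d2["color"][220:300,250:357,::-1],(400,300),interpolation=cv2.INTER_CUBIC)
cv2.imwrite("pics/m6.png",np.hstack([a,cv2.resize(d["color"][100:400,120:520,::-1],(400,300))]))
E
```

```text
13.68 holder tcp mm [-0.   8.2 65.7] tool y [ 1.e+00 -7.e-04  0.e+00] tool z [ 6.000e-04  8.202e-01 -5.721e-01] angle 55.1 F [-0.4  1.2 -2.6] j [-0.4   0.45  1.79  0.74  1.58 -0.87] 0.055959947445270275 37.56355404853821
```

View pics/m6.png

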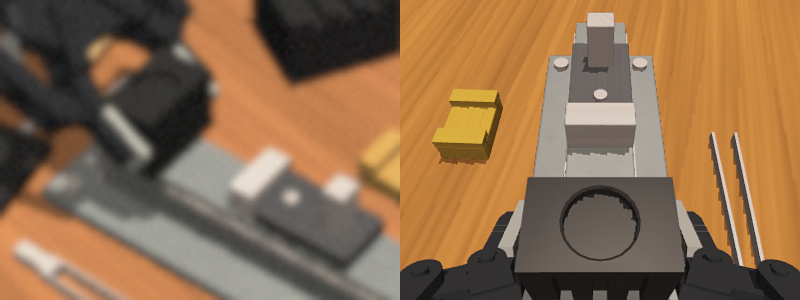

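The wrist crop shows the mould centred on the jaw (mid col 600 against 600.5) and square. I'll lower it gently while watching the force.

>>> servo_tool(series=[[0.4,-0.0002,0.0008,-0.0015,0,0,0],[0.4,-0.0002,0.0008,-0.003,0,0,0],[0.4,-0.0002,0.0008,-0.004,0,0,0],[0.4,-0.0002,0.0008,-0.0045,0,0,0],[0.4,-0.0002,0.0008,-0.0045,0,0,0]])

```text
time_s: 14.4
position: [0.5768, 0.0096, 0.0621]
tool_rot: [-0.36, 0.56, 0.687, 0.293]
wrist_force: [-3.3, -0.7, 6.1]
opening: 0.0558
grip_force: 38.2
```

>>> servo_tool(series=[[0.4,0,0,-0.0005,0,0,0],[0.4,0,0,-0.001,0,0,0],[0.4,0,0,-0.001,0,0,0]])

```text
time_s: 14.78
position: [0.5768, 0.0096, 0.0621]
tool_rot: [-0.36, 0.559, 0.687, 0.293]
wrist_force: [-4.5, -2.3, 10.0]
opening: 0.0554
grip_force: 38.5
```

Contact came 1.8 mm early, which fits the mould and fixed jaw lying about 1.8 mm further toward −y than assumed. I'll lift slightly, shift 2.5 mm toward the fixed jaw, touch down lightly and release.

>>> servo_tool(series=[[0.4,0,0,0.002,0,0,0],[0.4,0,0,0.004,0,0,0],[0.4,0.0003,-0.0012,0.004,0,0,0],[0.4,0.0005,-0.0024,0.004,0,0,0],[0.4,0.0005,-0.0024,0.004,0,0,0]])

```text
time_s: 15.4
position: [0.5773, 0.0071, 0.0633]
tool_rot: [-0.359, 0.56, 0.687, 0.292]
wrist_force: [-0.2, 0.1, -1.3]
opening: 0.0559
grip_force: 37.6
```

```bash
python3 - <<'E'
from h import *
tcp()
E
```

```text
15.4 holder tcp mm [-0.4  6.7 63.3] tool y [ 1.0e+00 -9.0e-04 -1.2e-03] tool z [ 0.      0.8205 -0.5716] angle 55.14 F [-0.2  0.1 -1.3] j [-0.4   0.45  1.79  0.74  1.58 -0.87] 0.05588091210840978 37.576477490365505
```

>>> servo_tool(series=[[0.4,0.0003,0.0001,-0.0005,0,0,0],[0.4,0.0003,0.0001,-0.001,0,0,0],[0.4,0.0003,0.0001,-0.0015,0,0,0],[0.4,0.0003,0.0001,-0.0018,0,0,0],[0.4,0.0003,0.0001,-0.0018,0,0,0]])

```text
time_s: 16.02
position: [0.5776, 0.0073, 0.0621]
tool_rot: [-0.359, 0.56, 0.687, 0.292]
wrist_force: [-0.7, -0.0, 0.5]
opening: 0.0554
grip_force: 37.7
```

```bash
python3 - <<'E'
from h import *
tcp()
d=shot("wrist"); g=cv2.cvtColor(d["color"],cv2.COLOR_RGB2GRAY)
for v in range(278,300,2): 
    r=g[v,230:410].astype(int); print(v,[(230+i,int(r[i+1]-r[i])) for i in range(179) if abs(r[i+1]-r[i])>40])
for u in (255,270,370,385): 
    r=g[260:390,u].astype(int); print(u,[(260+i,int(r[i+1]-r[i])) for i in range(129) if abs(r[i+1]-r[i])>12])
E
```

```text
16.02 holder tcp mm [-0.   6.8 62.1] tool y [ 1.e+00 -5.e-04 -8.e-04] tool z [-1.000e-04  8.207e-01 -5.714e-01] angle 55.15 F [-0.7 -0.   0.5] j [-0.4   0.46  1.78  0.74  1.58 -0.87] 0.05535049245891044 37.65078853815794
278 [(246, -44)]
280 [(246, -54), (392, 45)]
282 [(246, -49), (392, 54)]
284 []
286 [(245, -43)]
288 [(245, -53), (393, 51)]
290 [(245, -46)]
292 []
294 [(244, -54), (317, 49)]
296 [(244, -46), (317, 47), (332, -43), (394, 46)]
298 [(306, 48), (332, -41)]
255 [(276, -92), (371, -52), (372, -17)]
270 [(276, -91), (371, -57), (372, -17)]
370 [(276, -66), (277, -19), (371, -67), (372, -17)]
385 [(276, -68), (277, -18), (371, -63), (372, -18)]
```

>>> servo_tool(series=[[0.7,0,0,0,0,0,0],[0.8,0,0,0,0,0,0],[1,0,0,0,0,0,0],[1,0,0,0,0,0,0],[1,0,0,0,0,0,0],[1,0.0033,-0.016,0.0114,0,0,0],[1,0.0083,-0.0402,0.0286,0,0,0],[1,0.0133,-0.0643,0.046,0,0,0],[1,0.0166,-0.0803,0.057,0,0,0],[1,0.0166,-0.0803,0.1,0,0,0],[1,0.0166,-0.0803,0.15,0,0,0]])

```text
time_s: 17.45
position: [0.5937, -0.0736, 0.2123]
tool_rot: [-0.36, 0.561, 0.686, 0.292]
wrist_force: [0.0, -0.2, 0.8]
opening: 0.0853
grip_force: 0.0
```

>>> servo_tool(series=[[1,0,0,0.03,-9,-1.855,0],[1,-0.006,0.03,0.05,-18,-3.71,0],[1,-0.012,0.06,0.05,-27,-5.565,0],[1,-0.02,0.1,0.05,-36,-7.42,0],[1,-0.028,0.14,0.05,-45,-9.275,0],[1,-0.035,0.175,0.05,-54,-11.13,0],[1,-0.0392,0.1951,0.05,-54,-11.13,0],[1,-0.0392,0.1951,0.05,-54,-11.13,0],[1,-0.0392,0.1951,0.05,-54,-11.13,0],[1,-0.0392,0.1951,0.05,-54,-11.13,0]])

```text
time_s: 18.7
position: [0.5554, 0.1204, 0.2615]
tool_rot: [-0.0, 0.633, 0.774, -0.0]
wrist_force: [0.2, 1.4, 0.1]
opening: 0.0852
grip_force: 0.0
```

```bash
python3 - <<'E'
from h import *
tcp()
t=shot("top"); d=shot("wrist"); g=cv2.cvtColor(d["color"],cv2.COLOR_RGB2GRAY)
a=cv2.resize(t["color"][205:285,235:342,::-1],(400,300),interpolation=cv2.INTER_CUBIC)
cv2.imwrite("pics/m7.png",np.hstack([a,cv2.resize(d["color"][:,:,::-1],(400,300))]))
u0,v0=map(int,proj(d,O+X*0+Y*.1265+[0,0,.088])); print(u0,v0)
s=np.zeros_like(g); s[v0-22:v0+22,u0-22:u0+22]=g[v0-22:v0+22,u0-22:u0+22]>190
c=max(cv2.findContours(s,0,2)[0],key=cv2.contourArea); b=cv2.boxPoints(cv2.minAreaRect(c)); print(b.mean(0),H(d,*b.mean(0),.088),onz(d,*b.mean(0),.088))
E
```

```text
18.7 holder tcp mm [  1.1 122.1 261.5] tool y [ 1.0e+00 -3.9e-03 -8.0e-04] tool z [-8.e-04  1.e-04 -1.e+00] angle 0.01 F [0.2 1.4 0.1] j [ 0.12 -0.07  1.81  0.    1.4  -0.08] 0.0852076674028083 0.0
318 214
[319.  216.5] [  0.5 125.1] [0.55427729 0.12319026 0.088     ]
```

View pics/m7.png

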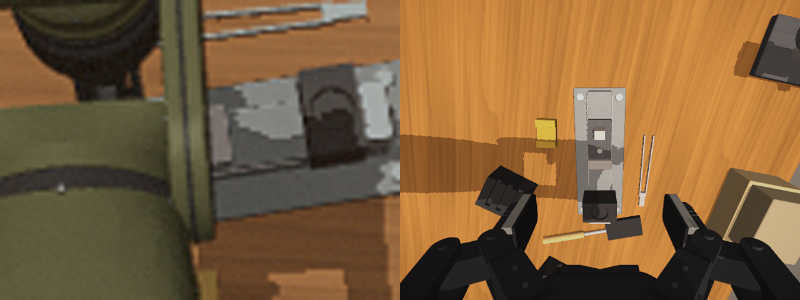

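The mould stands by the fixed jaw with its cavity up (wrist crop (600,207)), and the post is at (.5543,.1232). I'll grip the post again.

>>> servo_tool(series=[[1,-0.0009,0.0021,-0.03,0,0,-0.2],[1,-0.0009,0.0021,-0.08,0,0,-0.2],[1,-0.0009,0.0021,-0.125,0,0,-0.2],[1,-0.0009,0.0021,-0.165,0,0,-0.2],[1,-0.0009,0.0021,-0.184,0,0,-0.2],[1,-0.0009,0.0021,-0.188,0,0,-0.2],[1,-0.0009,0.0021,-0.188,0,0,-0.2],[0,-0.0009,0.0021,-0.188,0,0,-0.2],[0,-0.0009,0.0021,-0.188,0,0,-0.2],[0,-0.0009,0.0021,-0.188,0,0,-0.2],[0,-0.0009,0.0021,-0.188,0,0,-0.2],[0,-0.0009,0.0021,-0.188,0,0,-0.2],[0,-0.0009,0.0021,-0.188,0,0,-0.2],[0,-0.0009,0.0021,-0.188,0,0,-0.2]], grip_force=60)

```text
time_s: 20.55
position: [0.5539, 0.1242, 0.0743]
tool_rot: [-0.0, 0.633, 0.774, -0.0]
wrist_force: [-3.4, -0.6, 5.6]
opening: 0.0145
grip_force: 59.4
```

>>> servo_tool(series=[[0,0.001,-0.0049,0,0,0,0],[0,0.002,-0.0098,0,0,0,0],[0,0.0032,-0.0157,0,0,0,0],[0,0.0044,-0.0215,0,0,0,0],[0,0.0057,-0.0274,0,0,0,0],[0,0.0069,-0.0333,0,0,0,0],[0,0.0079,-0.0382,0,0,0,0],[0,0.0085,-0.0411,0,0,0,0],[0,0.0087,-0.0421,0,0,0,0],[0,0.0087,-0.0421,0,0,0,0]])

```text
time_s: 21.8
position: [0.5625, 0.0823, 0.0743]
tool_rot: [-0.001, 0.634, 0.774, -0.0]
wrist_force: [-4.7, -0.2, 5.9]
opening: 0.0145
grip_force: 59.6
```

>>> servo_tool(series=[[0,0.0002,-0.001,0,0,0,0],[0,0.0004,-0.002,0,0,0,0],[0,0.0006,-0.0029,0,0,0,0],[0,0.0008,-0.0039,0,0,0,0],[0,0.0008,-0.0039,0,0,0,0]])

```text
time_s: 22.42
position: [0.5632, 0.0785, 0.0743]
tool_rot: [-0.001, 0.634, 0.774, -0.0]
wrist_force: [-5.0, 1.1, 5.8]
opening: 0.0145
grip_force: 59.6
```

>>> servo_tool(series=[[0,0.0002,-0.001,0,0,0,0],[0,0.0004,-0.002,0,0,0,0],[0,0.0006,-0.0029,0,0,0,0],[0,0.0006,-0.0029,0,0,0,0]])

```text
time_s: 22.92
position: [0.5638, 0.0758, 0.0743]
tool_rot: [-0.001, 0.634, 0.774, -0.0]
wrist_force: [-4.0, 1.6, 6.2]
opening: 0.0145
grip_force: 59.6
```

>>> servo_tool(series=[[0,0.0002,-0.001,0,0,0,0],[0,0.0004,-0.002,0,0,0,0],[0,0.0004,-0.002,0,0,0,0]])

```text
time_s: 23.3
position: [0.5639, 0.0749, 0.0743]
tool_rot: [-0.002, 0.634, 0.774, 0.001]
wrist_force: [-4.9, 6.4, 7.0]
opening: 0.0147
grip_force: 59.7
```

>>> servo_tool(series=[[0,0.0002,-0.001,0,0,0,0],[0,0.0003,-0.0015,0,0,0,0],[0,0.0003,-0.0015,0,0,0,0]])

```text
time_s: 23.68
position: [0.564, 0.0749, 0.0743]
tool_rot: [-0.003, 0.634, 0.774, 0.002]
wrist_force: [-6.7, 10.8, 7.0]
opening: 0.0143
grip_force: 59.8
```

>>> servo_tool(series=[[0,0.0002,-0.001,0,0,0,0],[0,0.0003,-0.0017,0,0,0,0],[0,0.0003,-0.0017,0,0,0,0],[0,0.0003,-0.0017,0,0,0,0]])

```text
time_s: 24.18
position: [0.564, 0.0748, 0.0743]
tool_rot: [-0.004, 0.634, 0.773, 0.003]
wrist_force: [-7.6, 17.4, 7.9]
opening: 0.0144
grip_force: 59.8
```

>>> servo_tool(series=[[1,0,0,0,0,0,0],[1,0,0,0,0,0,0],[1,0,0,0,0,0,0],[1,0,0,0,0,0,0],[1,-0.001,0.005,0.05,0,0,0],[1,-0.001,0.005,0.1,0,0,0],[1,-0.001,0.005,0.16,0,0,0],[1,-0.001,0.005,0.19,0,0,0],[1,-0.001,0.005,0.19,0,0,0],[1,-0.001,0.005,0.19,0,0,0]])

```text
time_s: 25.42
position: [0.5636, 0.0749, 0.2623]
tool_rot: [-0.001, 0.634, 0.774, -0.001]
wrist_force: [0.2, 0.0, -0.4]
opening: 0.0855
grip_force: 0.0
```

```bash
python3 - <<'E'
from h import *
tcp()
d=shot("wrist"); g=cv2.cvtColor(d["color"],cv2.COLOR_RGB2GRAY); cv2.imwrite("pics/w8.png",d["color"][:,:,::-1])
O[:]=O-Y*.0018
m=cv2.inRange(g,0,75); u,v=map(int,proj(d,O-Y*.004+[0,0,.089])); print(u,v)
s=np.zeros_like(m); s[v-24:v+24,u-36:u+36]=m[v-24:v+24,u-36:u+36]
for r in range(v-20,v+22,4):
    i=np.where(s[r])[0]
    if len(i)>20: print(r,i[0],i[-1],H(d,i[0]-.5,r,.089),H(d,i[-1]+.5,r,.089))
for c in range(u-26,u+27,13): i=np.where(s[:,c])[0]; print("col",c,i[0],i[-1])
for r in range(v-40,v-22,3):
    i=np.where(g[r,u-30:u+30]>150)[0]+u-30
    if len(i): print("jaw row",r,i[0],i[-1],H(d,(i[0]+i[-1])/2,r,.067))
E
```

```text
25.43 holder tcp mm [-1.000e-01  7.590e+01  2.623e+02] tool y [ 1.     -0.005  -0.0021] tool z [-2.1e-03  3.0e-04 -1.0e+00] angle 0.02 F [ 0.2  0.  -0.4] j [ 0.04 -0.07  1.81 -0.    1.4  -0.16] 0.08554052136728175 0.0
320 300
280 292 348 [-27.5  18.2] [27.  17.9]
284 292 349 [-27.6  14. ] [28.1 13.7]
288 292 348 [-27.8   9.7] [27.2  9.5]
292 292 348 [-27.9   5.4] [27.3  5.2]
296 292 348 [-28.    1.1] [27.4  0.9]
300 293 348 [-27.2  -3.2] [27.5 -3.4]
304 293 348 [-27.3  -7.6] [27.6 -7.8]
308 292 348 [-28.4 -12. ] [ 27.7 -12.2]
312 292 348 [-28.6 -16.4] [ 27.8 -16.7]
316 293 348 [-27.7 -20.9] [ 27.9 -21.1]
col 294 276 316
col 307 276 316
col 320 276 315
col 333 276 323
col 346 276 323
jaw row 263 308 341 [ 4.3 26.7]
jaw row 266 338 349 [23.5 23.3]
jaw row 269 304 349 [ 6.3 20.1]
jaw row 272 303 349 [ 5.8 16.8]
jaw row 275 349 349 [29.3 13.4]
```

The mould is centred (edges −27.7/+27.5) and square, the jaw is pressed home at 17 N (travel about 50 mm), and the gripper is clear, so I'm handing in.

```bash
python3 -c "
from bench import env
print(env.hand_in())"
```

```text
the job is handed in; nothing more can be done
None
```

The job is handed in at about 25 s of the 64 s allowed: by my measurements the mould sits cavity up on the bed, centred to about 0.2 mm and square, gripped by the jaw after a push of about 17 N; the gripper is clear, and I moved nothing else on the bench.

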